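Lock the quarter-turn stop in the T-slot and start the machine

ROBOT

A 6-joint arm with a two-finger parallel gripper is mounted at the origin on the work surface. World frame = base frame: x ahead of the robot, y to its left, z up, the work surface at z = 0. Lengths are in m, angles in degrees, forces in N, time in s.
With the tool pointing down it reaches from about 0.4 to 0.825 m from the base axis. Payload 7 kg.
Tool frame: the origin (TCP) lies midway between the tips of the shut fingers; the grasp point (between the pads) lies 19 mm behind it; z points along the fingers, y is the line along which they close (so a half turn about z gives the same grasp; the last joint's range is limited). The gripper opens to 88 mm and grips with 3 to 60 N. Pads are 19 mm wide; open, the fingers measure 130 mm over their backs; the gripper's body (78 mm by 193 mm) begins 47 mm behind the grasp point.
Start: joints at [88.642, 20.546, 0.682, 0, -70.136, -16.507], TCP at [0.207, 0.642, 0.202] pointing down, gripper open.
Joint ranges: [-176.03, 176.03], [-82.01, 121.73], [-58.28, 71.71], [-173.87, 95.51], [-174.79, -0.11], [-173.66, 173.66]. Speed limits (degrees/s): [136.94, 136.94, 172.46, 180, 180, 180].

INTERFACE

Orientations are given as [roll, pitch, yaw] about the fixed x, y, z axes, in that order (R = Rz(yaw) Ry(pitch) Rx(roll)).
In Python, from plant import ctrl gives the robot as it stands.
- The arm moves only by the tool arm_command, never from a script. Its argument "steps" is a list of rows, each an object with "translation": the shift along the tool's x, y, z in mm, a list of three; "rotation": the turn, a rotation vector about the tool's x, y, z in units of 5 degrees (1.0 is 5 degrees), a list of three; "claw": the finger opening in mm, from 0 to 87.6. In form: [{"translation": [x, y, z], "rotation": [rx, ry, rz], "claw": claw}, ...]. A call has 1 to 5 rows; each row is the pose to reach, as a shift and turn from the pose commanded when the call began, along the tool's axes at that moment; what a row does not reach only later rows make up. A row lasts 1/10 s, in which the tool goes at most 50 mm and 8.59 degrees, less where a joint would pass 70% of its speed; a pose out of reach is approached as far as the arm can. A call with a gripper value outside its range is refused whole. The fingers move at their own pace and stop on an object; the grip force is fixed at half the most. Time passes only in rows, so rows that repeat a pose let the fingers close. It gives the time, the measured TCP pose, the force, the opening and the grip force at its end, in the units of the state.
- ctrl.get_obs(): the state, without advancing time (a new reading comes with each control period).
- ctrl.snapshot(name): name is "scene" or "top"; returns (picture, depth): 420x560x3 uint8, red, green, blue; 420x560 float32, m along the optical axis (not along the pixel's ray), 0 where there is no reading.
- ctrl.calibration(name): a dict with "vertical_fov" (degrees; the focal length in pixels is half the picture's height over the tangent of half this angle, whatever the lens; pixels are square), "cx", "cy" (the principal point, pixels), "rvec" (rotation vector, rad) and "tvec" (3), from world to camera coordinates, as OpenCV has them. Camera axes: x right, y down, z forward; pixel columns grow to the right and rows downward; lengths in m; the calibration is good to about 2 mm. A picture is of the moment at which its call begins. calibration takes no time and is no camera call.
- ctrl.close_job(): hands the job in; it is judged then, once.
The state is a dict: "clock": time; "joint_pos": joint angles; "qvel": joint speeds; "tau": joint torques, N m; "tool_pos": TCP position; "orientation": TCP orientation; "force": force on the tool from outside, world axes, zero at the start; "moment": the same for the moment, N m; "opening": finger opening in m; "gripper_force": force on a finger pad.
Only numpy, scipy, OpenCV 4.12 (cv2) and the standard library are available. Lean on these libraries where they do the work, as an engineer would, in place of code of your own. Each camera call takes 0.05 s, during which the arm holds its last target. There are 200 camera calls.

TASK

Lift the red-handled stop out of its wooden stand, lower it into the rail's T-slot at the yellow mark with its handle along the slot until its collar sits on the rail, and twist it a quarter turn (either way) so that it locks with its handle square across the slot. Only when it is locked, press the green start button fully down and let it come up again. Leave the wrench, the steel block and the oil bottle where they are.

Things in the scene. Friction and masses are not known exactly. Their poses are not given: they have to be found in the camera images.
- stop_mid (a point): loose quarter-turn stop, 80 mm tall, 200 to 325 g; this point is on its axis half-way up, z up its axis. Its upper part is an upright red handle plate 16 mm thick (x), 60 mm long (y), from 4 mm below this point to 40 mm above; under it a steel collar, 48 mm across, 8 mm thick, underside 12 mm below this point. It starts upright in the stand, hanging by its collar
- stop_head (a point): middle of the stop's steel hammer head, 35 mm below stop_mid at the foot of the same piece, axes the same: 18 mm (x) by 50 mm (y) by 10 mm high, so head and handle both run along y (half a turn makes no difference); a round neck 16 mm across and 18 mm long joins it to the collar
- stand: fixed wooden block 100 (x) by 140 (y) by 40 mm high, origin under its centre; a pocket 35 by 85 mm (long along y) holds the stop's head, the collar resting on the block's top. Stand and control box stand one left, one right of the rail, either way round
- rail: fixed aluminium T-slot rail on a steel foot plate 130 (x) by 220 (y) by 10 mm, origin under its centre. Slot along y over the whole length, 24 mm wide; rail 84 mm wide, top 42 mm above the table, lips 12 mm thick over a chamber 64 mm wide, 20 mm high. With the collar on the rail top the head lies 6 mm under the lips and turns freely
- mark_mid (a point): the point in mid slot, level with the rail's top, at the yellow mark: a 10 mm wide yellow stripe across both lips and down the rail's sides, up to 40 mm either side of the rail's middle; axes as the rail's. The stop's axis belongs here
- start_top (a point): middle of the top of the green start button (40 mm across) on the grey control box; it moves down with the button
- start (a joint): travel of the start button in m: 0 up, 0.008 fully down; a spring pushes it back, about 5 N when fully down
- panel: the grey control box, fixed, 110 by 130 by 45 mm high, origin under its centre; the button stands 10 mm from its middle towards its -x side
- wrench: loose wrench, a bystander
- block: loose steel block 50 by 75 by 25 mm, a bystander
- oil: blue oil bottle 56 mm diameter, 130 mm tall, a bystander
There are look-alikes about, which are no part of the job. What is shaped like the part that bears stop_mid but blue or white is not meant.

How it is judged (in metres and radians):
On the way, in this order (a step that is already met when the one before it is completed fails the run):
1. the stop's head is down through the slot, below the lips, handle along the slot (z of stop_mid in the frame of rail below 0.0595 m and x of stop_mid in the frame of rail between -0.008 and 0.008 m and angle between the y axis of stop_mid and the y axis of rail, either way round below 0.35 rad and horizontal distance between stop_mid and rail below 0.09 m), for 0.1 s.
2. the stop is turned a quarter turn and locked under the lips at the mark (z of stop_mid in the frame of rail below 0.0595 m and horizontal distance between stop_mid and mark_mid below 0.015 m and angle between the y axis of stop_mid and the x axis of rail, either way round below 0.3 rad), for 0.1 s.
3. the start button is pressed fully down (value of joint start above 0.0065 m), for 0.05 s.
At the end, for the whole second after the job is handed in: The stop stands upright and at rest in the slot with its collar down on the rail (within 3 mm), its axis within 15 mm of the mark, its handle square across the slot within 0.3 rad (17 degrees), and the start button is up again (within 2 mm) (z of stop_mid in the frame of rail between 0.05 and 0.057 m and horizontal distance between stop_mid and mark_mid below 0.015 m and angle between the y axis of stop_mid and the x axis of rail, either way round below 0.3 rad and angle between stop_mid's own z axis and vertical below 0.1 rad and linear speed of stop below 0.02 m/s and value of joint start below 0.002 m); the robot touches nothing.
It fails at once if the start button is pressed before the stop is locked (value of joint start above 0.004 m and not (z of stop_mid in the frame of rail below 0.0595 m and horizontal distance between stop_mid and mark_mid below 0.015 m and angle between the y axis of stop_mid and the x axis of rail, either way round below 0.3 rad)).
It fails at once if the wrench, the steel block or the oil bottle is moved by more than 30 mm (distance of any of wrench, block, oil from where it was at the start of the episode above 0.03 m).
It also fails if it takes over 61 s, if anything falls off the work surface, if the arm or the gripper's body presses on something with over 40 N, if the wrist force passes 120 N, or if a joint passes its speed limit or range.

## Working session

There is one attempt and no reset: what is moved stays moved. The work goes in short steps, Python scripts to look and compute and a tool call to move; the robot and the scene stay as the last step left them, time stands still between calls to the robot, and variables do not carry over. Pictures are saved under pics/ and viewed, at most 10 in all, crops included, and the job is handed in when it is done.

Besides the shell and the picture viewer there is one more tool, called after "Call:" by a JSON object that holds its "name" and its "arguments", one argument or row to a line. arm_command: Moves the arm, as the interface text tells. Its arguments: {"type":"object","properties":{"steps":{"type":"array"}},"required":["steps"]}

```bash
mkdir -p pics; cat > h.py <<'E'
import numpy as np, cv2
from plant import ctrl
def snap(n):
    im,d=ctrl.snapshot(n); return im,d
def cal(n):
    c=ctrl.calibration(n); f=210/np.tan(np.radians(c["vertical_fov"])/2)
    R=cv2.Rodrigues(np.array(c["rvec"],float))[0]; t=np.array(c["tvec"],float).ravel()
    return f,c["cx"],c["cy"],R,t
def onz(n,u,v,z):
    f,cx,cy,R,t=cal(n); C=-R.T@t; r=R.T@np.array([(u-cx)/f,(v-cy)/f,1]); return C+r*(z-C[2])/r[2]
def cloud(n,d):
    f,cx,cy,R,t=cal(n); v,u=np.mgrid[:420,:560]
    P=np.stack([(u-cx)/f*d,(v-cy)/f*d,d],-1); return (P-t)@R
def proj(n,p):
    f,cx,cy,R,t=cal(n); q=R@np.array(p,float)+t; return np.array([cx+f*q[0]/q[2],cy+f*q[1]/q[2]])
def save(name,im): cv2.imwrite("pics/"+name,cv2.cvtColor(im,cv2.COLOR_RGB2BGR))
E
python3 - <<'E'
from h import *
for n in("scene","top"):
    im,d=snap(n); np.savez("/tmp/"+n,im=im,d=d); save(n+"0.png",cv2.resize(im,(800,600)))
    print(n,ctrl.calibration(n))
print(ctrl.get_obs())
E
```

```text
scene {'vertical_fov': 47.75398379734489, 'cx': 278.0488600906804, 'cy': 208.0102159496359, 'rvec': array([ 1.68500701,  2.0861566 , -0.65388749]), 'tvec': array([ 0.08650268, -0.43199266,  1.44311729])}
top {'vertical_fov': 44.01029882153976, 'cx': 281.440093222999, 'cy': 215.8841637077232, 'rvec': array([ 2.15937862, -2.09944195,  0.21060543]), 'tvec': array([0.02821323, 0.57088391, 1.16499972])}
{'clock': 0.1, 'joint_pos': array([ 8.86417758e+01,  2.05868717e+01,  6.39075562e-01, -1.72997498e-02,
       -7.01359345e+01, -1.65061398e+01]), 'qvel': array([-0.00414219, -0.1092886 ,  0.14296195,  0.0484014 , -0.10603491,
       -0.03234859]), 'tau': array([-2.23170595e-03, -5.84163165e+01,  2.93751132e+01,  7.01548174e+00,
        1.01262881e-02, -5.84656982e-05]), 'tool_pos': array([0.20696099, 0.64199081, 0.20082336]), 'orientation': array([ 1.79915099e+02, -8.19795902e-03, -1.78702480e+01]), 'force': array([ 0.95520963,  0.36482397, -0.39602017]), 'moment': array([ 0.00312256, -0.0198149 ,  0.02447816]), 'gripper_force': 0.0, 'opening': 0.08776892101402604}
```

View pics/scene0.png

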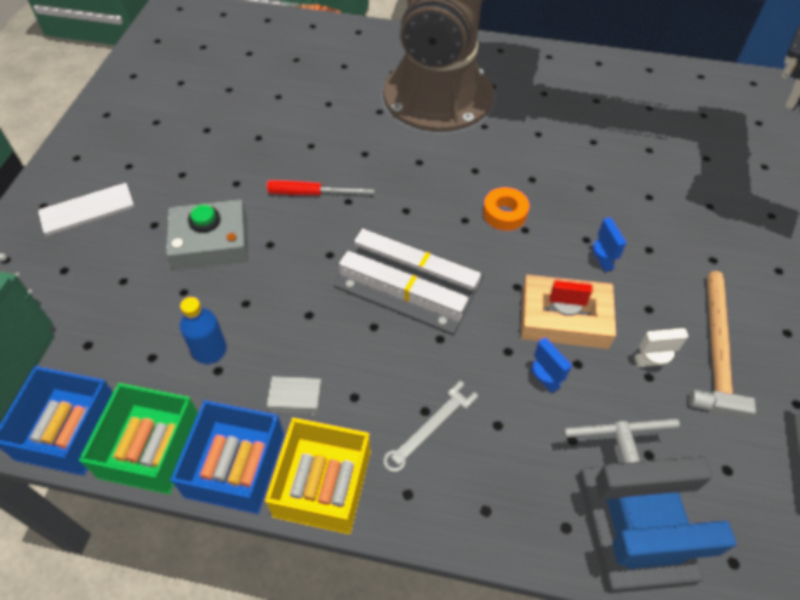

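View pics/top0.png

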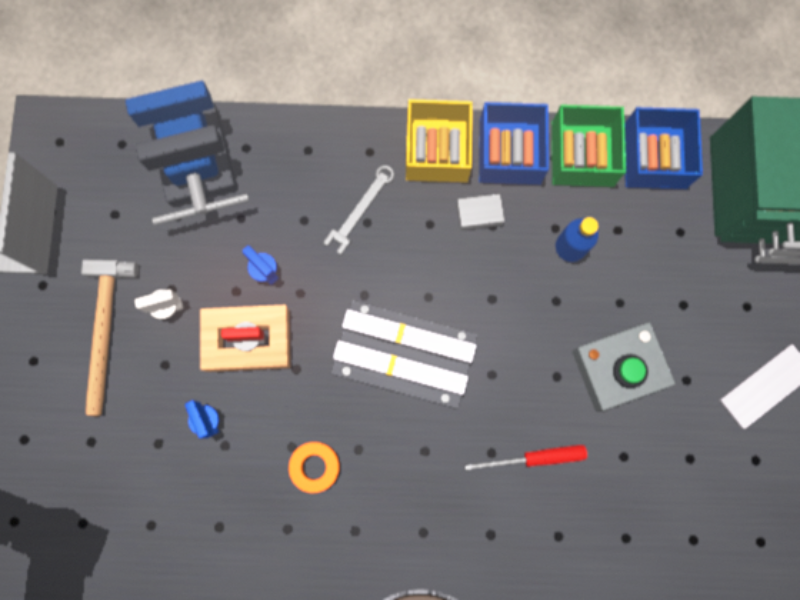

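Top view (800x600): red handle plate in the wooden stand at (240,335), which fits stop_mid. The other candidates are the blue ones at (260,265) and (203,420), the white one at (160,303), and the red screwdriver at (555,455). None of them is both red and in the stand. The rail mark is at (396,350), the green button at (631,371).

```bash
cat >> h.py <<'E'
def blob(n,im,lo,hi,box=None,amin=15):
    hsv=cv2.cvtColor(im,cv2.COLOR_RGB2HSV); m=cv2.inRange(hsv,lo,hi)
    if box: k=np.zeros_like(m); k[box[1]:box[3],box[0]:box[2]]=1; m=m*k
    return m
RED=((0,130,60),(6,255,255)); YEL=((20,120,120),(32,255,255)); GRN=((50,120,60),(80,255,255))
def comps(m,amin=12):
    c,_=cv2.findContours(m,cv2.RETR_EXTERNAL,cv2.CHAIN_APPROX_NONE)
    return [(cv2.contourArea(x),cv2.minAreaRect(x),x) for x in c if cv2.contourArea(x)>=amin]
E
python3 - <<'E'
from h import *
for n in("scene","top"):
    z=np.load(f"/tmp/{n}.npz"); im,d=z["im"],z["d"]; P=cloud(n,d)
    for k,c in (("red",RED),("yel",YEL),("grn",GRN)):
        m=blob(n,im,*c)
        for a,r,x in comps(m):
            mm=np.zeros_like(m); cv2.drawContours(mm,[x],-1,1,-1); q=P[(mm>0)&(d>0)]
            print(n,k,round(a),np.round(r[0]),np.round(r[1]),round(r[2]),"med",np.round(np.median(q,0),3),"zrange",np.round(np.percentile(q[:,2],[5,50,95]),3))
n="top";z=np.load("/tmp/top.npz"); im,d=z["im"],z["d"];P=cloud(n,d)
# top layers in rail/stand/panel by depth height
for nm,box,zl,zh in(("rail",(225,205,340,290),.036,.048),("stand",(135,208,208,265),.034,.0455),("panel",(398,220,478,292),.038,.052)):
    k=np.zeros(d.shape,bool);k[box[1]:box[3],box[0]:box[2]]=1
    k&=(P[...,2]>zl)&(P[...,2]<zh); q=P[k][:,:2].astype(np.float32)
    r=cv2.minAreaRect(q);print(nm,len(q),np.round(r[0],4),np.round(r[1],4),round(r[2],1),"z",np.median(P[k][:,2]))
for p in [(0.6,0.2,0.08)]: print(proj("top",p))
c1=cv2.resize(im[190:290,110:240],(800,600),interpolation=cv2.INTER_CUBIC);save("crop1.png",c1)
E
```

```text
scene red 359 [399. 205.] [27. 15.] 7 med [0.523 0.298 0.083] zrange [0.057 0.083 0.093]
scene red 330 [206. 131.] [10. 37.] 90 med [ 0.346 -0.212  0.02 ] zrange [0.    0.02  0.026]
scene yel 117 [167. 323.] [ 5. 28.] 20 med [ 0.872 -0.129  0.023] zrange [0.02  0.023 0.025]
scene yel 70 [114. 311.] [ 3. 31.] 23 med [ 0.871 -0.241  0.029] zrange [0.026 0.029 0.031]
scene yel 144 [ 90. 305.] [10. 35.] 33 med [ 0.871 -0.299  0.023] zrange [0.004 0.023 0.025]
scene yel 4318 [222. 332.] [64. 74.] 14 med [ 0.869 -0.013  0.026] zrange [0.003 0.026 0.07 ]
scene yel 106 [ 38. 295.] [ 5. 28.] 28 med [ 0.873 -0.408  0.029] zrange [0.026 0.029 0.031]
scene yel 140 [132. 214.] [13. 13.] 90 med [ 0.699 -0.244  0.128] zrange [-0.002  0.128  0.131]
scene yel 46 [286. 201.] [ 5. 19.] 21 med [0.538 0.045 0.041] zrange [0.012 0.041 0.044]
scene yel 27 [297. 181.] [ 3. 11.] 31 med [0.477 0.059 0.042] zrange [0.001 0.042 0.044]
scene grn 4128 [ 96. 305.] [67. 73.] 18 med [ 0.87  -0.278  0.031] zrange [0.004 0.031 0.07 ]
scene grn 190 [142. 150.] [14. 17.] 90 med [ 0.482 -0.326  0.067] zrange [0.054 0.067
[... 716 characters left out ...]
0.028]
top yel 18 [354. 102.] [19.  1.] 90 med [ 0.869 -0.131  0.025] zrange [0.021 0.025 0.029]
top yel 41 [398. 102.] [20.  5.] 90 med [ 0.873 -0.239  0.031] zrange [0.026 0.031 0.034]
top yel 2493 [307.  98.] [57. 46.] 90 med [ 0.877 -0.012  0.027] zrange [0.003 0.027 0.072]
top grn 234 [442. 258.] [17. 17.] 90 med [ 0.478 -0.327  0.069] zrange [0.061 0.069 0.073]
top grn 2268 [413. 102.] [55. 48.] 90 med [ 0.878 -0.28   0.029] zrange [0.005 0.029 0.071]
rail 2412 [0.5022 0.0389] [0.2203 0.0848] 76.2 z 0.04255559398882078
stand 1938 [0.5185 0.303 ] [0.101  0.1398] 4.6 z 0.040651110517135144
panel 2108 [ 0.4886 -0.3244] [0.1102 0.1322] 20.7 z 0.04528118827901023
[214.28355739 198.86952019]
```

View pics/crop1.png

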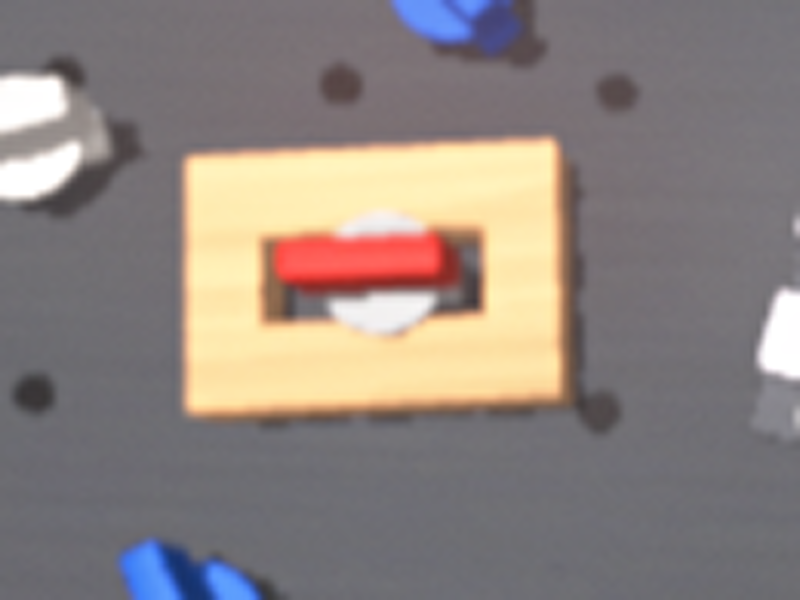

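The crop shows the upright red handle plate over its steel collar, in the stand's pocket, at (360,260) in the crop. This is the stop. Next I refine the stop and slot positions.

```bash
cat > meas.py <<'E'
from h import *
def handle(n,im,d,zt=.092,box=None):
    # top face by depth, and rays through red top pixels at the known height
    P=cloud(n,d); m=blob(n,im,*RED,box=box); k=(m>0)&(d>0)&(P[...,2]>zt-.012)&(P[...,2]<zt+.012)&(P[...,0]>.4)
    v,u=np.nonzero(k); q=np.array([onz(n,a,b,zt)[:2] for a,b in zip(u,v)],np.float32)
    r=cv2.minAreaRect(q); l=np.linalg.eigh(np.cov(q.T))[1][:,1]
    return len(q),np.round(q.mean(0),4),np.round(r[0],4),np.round(r[1],4),"long dir deg",round(float(np.degrees(np.arctan2(l[1],l[0]))%180),1)
E
python3 - <<'E'
from meas import *
for n in("scene","top"):
    z=np.load(f"/tmp/{n}.npz"); im,d=z["im"],z["d"]; print(n,"C",np.round(-cal(n)[3].T@cal(n)[4],3)); print(handle(n,im,d))
    # bright lips: white pixels near rail, at rail-top height
    g=cv2.inRange(cv2.cvtColor(im,cv2.COLOR_RGB2HSV),(0,0,165),(180,60,255)); g|=blob(n,im,*YEL)
    P=cloud(n,d); k=(g>0)&(np.hypot(P[...,0]-.502,P[...,1]-.039)<.125)&(P[...,2]>.033)&(P[...,2]<.05)
    v,u=np.nonzero(k); q=np.array([onz(n,a,b,.042)[:2] for a,b in zip(u,v)],np.float32)
    for it,ang in enumerate((76.2,)):
        lab=cv2.connectedComponents(k.astype(np.uint8))[1]; cs=[]
        for i in range(1,lab.max()+1):
            vv,uu=np.nonzero(lab==i)
            if len(vv)<150: continue
            qq=np.array([onz(n,a,b,.042)[:2] for a,b in zip(uu,vv)],np.float32); r=cv2.minAreaRect(qq); l=np.linalg.eigh(np.cov(qq.T))[1][:,1]
            print(" lip",len(vv),np.round(r[0],4),np.round(r[1],4),"dir",round(float(np.degrees(np.arctan2(l[1],l[0]))%180),1))
    for b in comps(blob(n,im,*YEL),15):
        p=onz(n,*b[1][0],.042)
        if np.hypot(p[0]-.502,p[1]-.039)<.1: print(" yel",np.round(p,4),np.round(cv2.moments(b[2])["m10"]/max(b[0],1),1))
    for b in comps(blob(n,im,*GRN),100):
        if b[0]<400: print(" grn",np.round(onz(n,*b[1][0],.07),4))
E
```

```text
scene C [1.173 0.161 0.936]
(219, array([0.5222, 0.2969], dtype=float32), array([0.5226, 0.2968]), array([0.0237, 0.0567]), 'long dir deg', 95.9)Traceback (most recent call last):
  File "<stdin>", line 13, in <module>
  File "h.py", line 10, in onz
    f,cx,cy,R,t=cal(n); C=-R.T@t; r=R.T@np.array([(u-cx)/f,(v-cy)/f,1]); return C+r*(z-C[2])/r[2]
                ~~~^^^
  File "h.py", line 6, in cal
    c=ctrl.calibration(n); f=210/np.tan(np.radians(c["vertical_fov"])/2)
ValueError: time passes only in moves, steps and waits
```

Call:
{"name": "arm_command", "arguments": {
  "steps": [
    {"translation": [0,0,0],"rotation": [0,0,5],"claw": 60},
    {"translation": [0,0,0],"rotation": [0,0,5],"claw": 60}
  ]
}}

```text
clock: 0.3
tool_pos: [0.207, 0.6421, 0.2011]
orientation: [179.9, -0.0, -35.4]
force: [0.2, 1.3, 0.4]
opening: 0.0765
gripper_force: 0.0
```

```bash
python3 - <<'E'
from meas import *
for n in("scene","top"):
    z=np.load(f"/tmp/{n}.npz"); im,d=z["im"],z["d"]; print(n,"C",np.round(-cal(n)[3].T@cal(n)[4],3)); print(handle(n,im,d))
    g=cv2.inRange(cv2.cvtColor(im,cv2.COLOR_RGB2HSV),(0,0,165),(180,60,255)); g|=blob(n,im,*YEL)
    P=cloud(n,d); k=(g>0)&(np.hypot(P[...,0]-.502,P[...,1]-.039)<.125)&(P[...,2]>.033)&(P[...,2]<.05)
    lab=cv2.connectedComponents(k.astype(np.uint8))[1]
    for i in range(1,lab.max()+1):
        vv,uu=np.nonzero(lab==i)
        if len(vv)<150: continue
        qq=np.array([onz(n,a,b,.042)[:2] for a,b in zip(uu,vv)],np.float32); r=cv2.minAreaRect(qq); l=np.linalg.eigh(np.cov(qq.T))[1][:,1]
        print(" lip",len(vv),np.round(r[0],4),np.round(r[1],4),"dir",round(float(np.degrees(np.arctan2(l[1],l[0]))%180),1))
    for b in comps(blob(n,im,*YEL),15):
        p=onz(n,*b[1][0],.042)
        if np.hypot(p[0]-.502,p[1]-.039)<.1: print(" yel",np.round(p,4))
    for b in comps(blob(n,im,*GRN),100):
        if b[0]<400: print(" grn",np.round(onz(n,*b[1][0],.07),4))
E
```

```text
scene C [1.173 0.161 0.936]
(219, array([0.5222, 0.2969], dtype=float32), array([0.5226, 0.2968]), array([0.0237, 0.0567]), 'long dir deg', 95.9)
 lip 931 [0.4753 0.0462] [0.2194 0.0325] dir 76.3
 lip 1004 [0.5289 0.033 ] [0.219  0.0352] dir 76.4
 yel [0.5378 0.0456 0.042 ]
 yel [0.4761 0.0594 0.042 ]
 grn [ 0.4832 -0.3246  0.07  ]
top C [0.345 0.056 1.25 ]
(185, array([0.5168, 0.2984], dtype=float32), array([0.5171, 0.2973]), array([0.0159, 0.0608]), 'long dir deg', 93.8)Traceback (most recent call last):
  File "<stdin>", line 10, in <module>
  File "h.py", line 10, in onz
    f,cx,cy,R,t=cal(n); C=-R.T@t; r=R.T@np.array([(u-cx)/f,(v-cy)/f,1]); return C+r*(z-C[2])/r[2]
                ~~~^^^
  File "h.py", line 6, in cal
    c=ctrl.calibration(n); f=210/np.tan(np.radians(c["vertical_fov"])/2)
ValueError: time passes only in moves, steps and waits
```

```bash
sed -i 's/^def cal(n):/import functools\n@functools.lru_cache(None)\ndef cal(n):/' h.py; python3 - <<'E'
from meas import *
n="top"
z=np.load(f"/tmp/{n}.npz"); im,d=z["im"],z["d"]
g=cv2.inRange(cv2.cvtColor(im,cv2.COLOR_RGB2HSV),(0,0,165),(180,60,255)); g|=blob(n,im,*YEL)
P=cloud(n,d); k=(g>0)&(np.hypot(P[...,0]-.502,P[...,1]-.039)<.125)&(P[...,2]>.033)&(P[...,2]<.05)
lab=cv2.connectedComponents(k.astype(np.uint8))[1]
for i in range(1,lab.max()+1):
    vv,uu=np.nonzero(lab==i)
    if len(vv)<150: continue
    qq=np.array([onz(n,a,b,.042)[:2] for a,b in zip(uu,vv)],np.float32); r=cv2.minAreaRect(qq); l=np.linalg.eigh(np.cov(qq.T))[1][:,1]
    print(" lip",len(vv),np.round(r[0],4),np.round(r[1],4),"dir",round(float(np.degrees(np.arctan2(l[1],l[0]))%180),1))
for b in comps(blob(n,im,*YEL),15):
    p=onz(n,*b[1][0],.042)
    if np.hypot(p[0]-.502,p[1]-.039)<.1: print(" yel",np.round(p,4))
for b in comps(blob(n,im,*GRN),100):
    if b[0]<400: print(" grn",np.round(onz(n,*b[1][0],.07),4))
print(ctrl.get_obs()["tool_pos"])
E
```

```text
lip 1204 [0.5278 0.0326] [0.2195 0.0312] dir 76.2
 lip 1222 [0.4754 0.0453] [0.2198 0.031 ] dir 76.2
 yel [0.4773 0.0597 0.042 ]
 yel [0.5307 0.0469 0.042 ]
 grn [ 0.4785 -0.3262  0.07  ]
[0.20697021 0.64214199 0.20108587]
```

```bash
cat >> h.py <<'E'
from scipy.spatial.transform import Rotation as Ro
def plan(x,y,z,yaw):
    o=ctrl.get_obs(); R=Ro.from_euler("xyz",o["orientation"],degrees=True); T=Ro.from_euler("xyz",[180,0,yaw],degrees=True)
    print("t",np.round(R.inv().apply(np.array([x,y,z])-o["tool_pos"])*1000,1),"r",np.round(np.degrees((R.inv()*T).as_rotvec())/5,2),"now",np.round(o["tool_pos"],4),np.round(o["orientation"],1),"F",np.round(o["force"],1),"j",np.round(o["joint_pos"],0),"op",round(o["opening"],4))
E
python3 -c "
from h import *
plan(.517,.298,.15,-85.7)"
```

```text
t [452.  100.9  51.4] r [ 1.000e-02 -1.000e-02  1.006e+01] now [0.207  0.6421 0.2011] [179.9  -0.  -35.4] F [0.2 1.3 0.4] j [ 89.  21.   1.  -0. -70. -34.] op 0.0765
```

Call:
{"name": "arm_command", "arguments": {
  "steps": [
    {"translation": [452,101,51],"rotation": [0,0,10.06],"claw": 50},
    {"translation": [452,101,51],"rotation": [0,0,10.06],"claw": 50},
    {"translation": [452,101,51],"rotation": [0,0,10.06],"claw": 50},
    {"translation": [452,101,51],"rotation": [0,0,10.06],"claw": 50},
    {"translation": [452,101,51],"rotation": [0,0,10.06],"claw": 50}
  ]
}}

```text
clock: 0.8
tool_pos: [0.3753, 0.457, 0.1739]
orientation: [180.0, -0.0, -78.4]
force: [1.5, 0.9, 0.2]
opening: 0.0504
gripper_force: 0.0
```

```bash
python3 -c "
from h import *
plan(.517,.298,.12,-85.7)"
```

```text
t [ 184.3 -106.7   53.9] r [ 0.   -0.    1.47] now [0.3753 0.457  0.1739] [180.   -0.  -78.4] F [1.5 0.9 0.2] j [ 70.  14. -13.  -0. -64. -58.] op 0.0504
```

Call:
{"name": "arm_command", "arguments": {
  "steps": [
    {"translation": [184,-107,54],"rotation": [0,0,1.47],"claw": 50},
    {"translation": [184,-107,54],"rotation": [0,0,1.47],"claw": 50},
    {"translation": [184,-107,54],"rotation": [0,0,1.47],"claw": 50},
    {"translation": [184,-107,54],"rotation": [0,0,1.47],"claw": 50},
    {"translation": [184,-107,54],"rotation": [0,0,1.47],"claw": 50}
  ]
}}

```text
clock: 1.3
tool_pos: [0.5185, 0.2973, 0.1186]
orientation: [179.9, -0.1, -85.5]
force: [-0.9, 1.2, 0.2]
opening: 0.0499
gripper_force: 0.0
```

```bash
python3 -c "
from h import *
for n in('top','scene'):
    im,d=snap(n); save(n+'1.png',im); np.savez('/tmp/'+n+'1',im=im,d=d)
plan(.517,.298,.058,-85.7)"; python3 - <<'E'
import cv2
a=cv2.imread('pics/top1.png')[170:300,90:250];b=cv2.imread('pics/scene1.png')[130:260,320:480]
cv2.imwrite('pics/c2.png',cv2.resize(cv2.hconcat([a,b]),(800,325)))
E
```

```text
t [-0.2  1.  60.7] r [ 0.03 -0.02  0.02] now [0.5181 0.298  0.1187] [ 1.799e+02 -1.000e-01 -8.560e+01] F [-0.2  1.2 -0.1] j [ 49.  17. -16.  -0. -57. -44.] op 0.0503
```

View pics/c2.png

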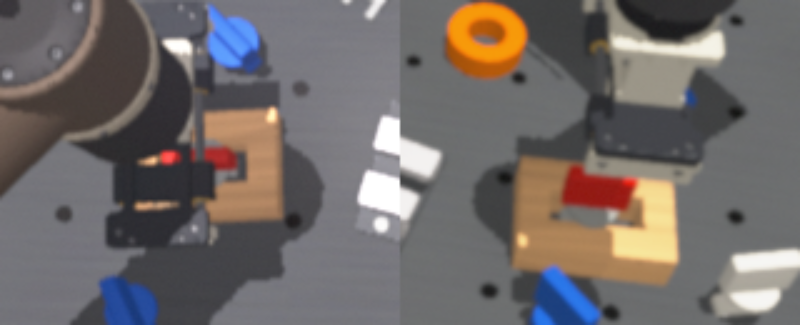

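The fingers straddle the red handle in both views: (195,160) on the left, (600,185) on the right. Now down to the handle, then close.

Call:
{"name": "arm_command", "arguments": {
  "steps": [
    {"translation": [0,1,30],"rotation": [0,0,0],"claw": 50},
    {"translation": [0,1,60],"rotation": [0,0,0],"claw": 50},
    {"translation": [0,1,60],"rotation": [0,0,0],"claw": 50},
    {"translation": [0,1,60],"rotation": [0,0,0],"claw": 0},
    {"translation": [0,1,60],"rotation": [0,0,0],"claw": 0}
  ]
}}

```text
clock: 1.9
tool_pos: [0.5169, 0.3021, 0.062]
orientation: [-179.9, 0.1, -85.3]
force: [0.1, 0.7, -0.6]
opening: 0.0397
gripper_force: 0.0
```

Call:
{"name": "arm_command", "arguments": {
  "steps": [
    {"translation": [0,0,0],"rotation": [0,0,0],"claw": 0},
    {"translation": [0,0,0],"rotation": [0,0,0],"claw": 0},
    {"translation": [0,0,0],"rotation": [0,0,0],"claw": 0},
    {"translation": [0,0,0],"rotation": [0,0,0],"claw": 0}
  ]
}}

```text
clock: 2.3
tool_pos: [0.5164, 0.3012, 0.061]
orientation: [-180.0, 0.0, -85.4]
force: [-2.6, 0.5, 6.1]
opening: 0.0158
gripper_force: 30.0
```

Call:
{"name": "arm_command", "arguments": {
  "steps": [
    {"translation": [0,0,-20],"rotation": [0,0,0],"claw": 0},
    {"translation": [0,0,-40],"rotation": [0,0,0],"claw": 0},
    {"translation": [0,0,-65],"rotation": [0,0,0],"claw": 0},
    {"translation": [0,0,-65],"rotation": [0,0,0],"claw": 0},
    {"translation": [0,0,-65],"rotation": [0,0,0],"claw": 0}
  ]
}}

```text
clock: 2.8
tool_pos: [0.516, 0.3008, 0.125]
orientation: [180.0, 0.0, -85.4]
force: [-0.2, -0.5, -2.9]
opening: 0.0157
gripper_force: 30.0
```

```bash
python3 -c "
from h import *
plan(.5051,.053,.126,-103.8)"
```

```text
t [246.2  30.8  -1.1] r [0.   0.01 3.68] now [0.516  0.3008 0.125 ] [180.    0.  -85.4] F [-0.2 -0.5 -2.9] j [ 49.  17. -15.  -0. -58. -44.] op 0.0157
```

Call:
{"name": "arm_command", "arguments": {
  "steps": [
    {"translation": [30,4,0],"rotation": [0,0,0.5],"claw": 0},
    {"translation": [65,8,0],"rotation": [0,0,1],"claw": 0},
    {"translation": [100,12,0],"rotation": [0,0,1.5],"claw": 0},
    {"translation": [135,16,0],"rotation": [0,0,2],"claw": 0},
    {"translation": [170,21,0],"rotation": [0,0,2.6],"claw": 0}
  ]
}}

```text
clock: 3.3
tool_pos: [0.5079, 0.1279, 0.1236]
orientation: [179.9, -0.1, -98.5]
force: [0.3, 0.3, -2.2]
opening: 0.0153
gripper_force: 30.0
```

```bash
python3 -c "
from h import *
plan(.5044,.056,.125,-103.8)"
```

```text
t [71.7 -7.2 -1.3] r [ 0.02 -0.02  1.06] now [0.5079 0.1279 0.1236] [ 1.799e+02 -1.000e-01 -9.850e+01] F [ 0.3  0.3 -2.2] j [ 36.  10. -24.  -0. -55. -44.] op 0.0153
```

Call:
{"name": "arm_command", "arguments": {
  "steps": [
    {"translation": [35,-4,0],"rotation": [0,0,0.6],"claw": 0},
    {"translation": [71,-7,0],"rotation": [0,0,1.06],"claw": 0},
    {"translation": [71,-7,0],"rotation": [0,0,1.06],"claw": 0},
    {"translation": [71,-7,0],"rotation": [0,0,1.06],"claw": 0},
    {"translation": [71,-7,0],"rotation": [0,0,1.06],"claw": 0}
  ]
}}

```text
clock: 3.8
tool_pos: [0.5055, 0.0588, 0.1246]
orientation: [180.0, -0.0, -103.7]
force: [0.0, -0.4, -3.1]
opening: 0.0153
gripper_force: 30.0
```

```bash
python3 - <<'E'
from h import *
plan(.5044,.056,.125,-103.8)
for n in('top','scene'):
    im,d=snap(n); np.savez('/tmp/'+n+'2',im=im,d=d)
    P=cloud(n,d); m=blob(n,im,*RED); k=(m>0)&(d>0)&(P[...,0]>.42)&(P[...,2]>.09)
    print(n,k.sum(),np.round(np.percentile(P[k],[2,50,98],axis=0),4) if k.sum() else "")
    c=proj(n,(.505,.053,.08)).astype(int); print(c)
    save('c3%s.png'%n,cv2.resize(im[c[1]-50:c[1]+50,c[0]-66:c[0]+67],(800,600)))
E
```

```text
t [ 3.   0.4 -0.4] r [ 0.01 -0.01  0.03] now [0.5055 0.0588 0.1246] [ 180.    -0.  -103.7] F [ 0.  -0.4 -3.1] j [ 29.   9. -26.  -0. -55. -42.] op 0.0153
top 0 
[277 241]
scene 152 [[0.5049 0.0681 0.1179]
 [0.5171 0.0779 0.145 ]
 [0.5886 0.0863 0.2484]]
[292 180]
```

View pics/c3scene.png

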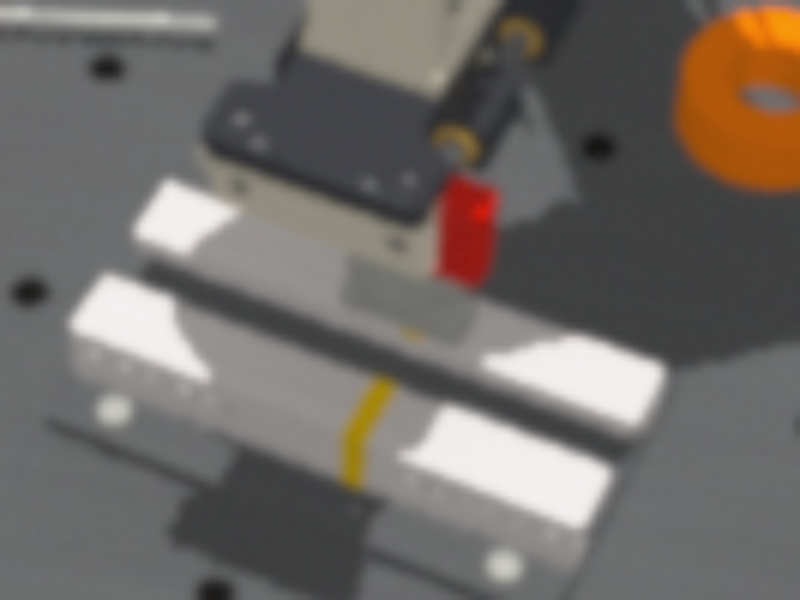

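The handle is held upright. The steel foot is over the rail at crop (410,305), near the yellow mark at (385,390). Now lower it into the slot.

Call:
{"name": "arm_command", "arguments": {
  "steps": [
    {"translation": [3.5,0.4,10],"rotation": [0,0,0],"claw": 0},
    {"translation": [3.5,0.4,20],"rotation": [0,0,0],"claw": 0},
    {"translation": [3.5,0.4,27],"rotation": [0,0,0],"claw": 0},
    {"translation": [3.5,0.4,31],"rotation": [0,0,0],"claw": 0},
    {"translation": [3.5,0.4,35],"rotation": [0,0,0],"claw": 0}
  ]
}}

```text
clock: 4.4
tool_pos: [0.5045, 0.0552, 0.0897]
orientation: [180.0, -0.0, -103.7]
force: [-0.2, -0.2, -2.9]
opening: 0.0155
gripper_force: 30.0
```

```bash
python3 - <<'E'
from h import *
plan(.5047,.055,.064,-103.8)
E
```

```text
t [ 0.2 -0.3 25.7] r [ 0.   -0.    0.03] now [0.5045 0.0552 0.0897] [ 180.    -0.  -103.7] F [-0.2 -0.2 -2.9] j [ 28.  11. -29.   0. -50. -42.] op 0.0155
```

Call:
{"name": "arm_command", "arguments": {
  "steps": [
    {"translation": [0,0,4],"rotation": [0,0,0],"claw": 0},
    {"translation": [0,0,8],"rotation": [0,0,0],"claw": 0},
    {"translation": [0,0,12],"rotation": [0,0,0],"claw": 0},
    {"translation": [0,0,16],"rotation": [0,0,0],"claw": 0},
    {"translation": [0,0,20],"rotation": [0,0,0],"claw": 0}
  ]
}}

```text
clock: 4.9
tool_pos: [0.5045, 0.0552, 0.07]
orientation: [-180.0, 0.0, -103.7]
force: [-0.4, 0.0, -2.7]
opening: 0.0153
gripper_force: 30.0
```

Call:
{"name": "arm_command", "arguments": {
  "steps": [
    {"translation": [0,0,3],"rotation": [0,0,0],"claw": 0},
    {"translation": [0,0,5],"rotation": [0,0,0],"claw": 0},
    {"translation": [0,0,6],"rotation": [0,0,0],"claw": 0},
    {"translation": [0,0,7],"rotation": [0,0,0],"claw": 0},
    {"translation": [0,0,7],"rotation": [0,0,0],"claw": 0}
  ]
}}

```text
clock: 5.4
tool_pos: [0.5046, 0.0552, 0.0634]
orientation: [-180.0, 0.0, -103.7]
force: [-0.3, -0.5, -3.0]
opening: 0.0156
gripper_force: 30.0
```

Call:
{"name": "arm_command", "arguments": {
  "steps": [
    {"translation": [0,0,0.7],"rotation": [0,0,0],"claw": 0},
    {"translation": [0,0,1.2],"rotation": [0,0,0],"claw": 0},
    {"translation": [0,0,1.2],"rotation": [0,0,0],"claw": 0}
  ]
}}

```text
clock: 5.7
tool_pos: [0.5048, 0.0551, 0.0631]
orientation: [-179.9, -0.0, -103.6]
force: [-3.4, -1.7, 7.0]
opening: 0.0155
gripper_force: 30.0
```

```bash
python3 - <<'E'
from h import *
o=ctrl.get_obs(); t=o["tool_pos"]; s=np.array([.2385,.971]); p=np.array([.971,-.2385])
for n in('top','scene'):
    im,d=snap(n); m=blob(n,im,*RED); 
    P=cloud(n,d); k=(m>0)&(np.hypot(P[...,0]-t[0],P[...,1]-t[1])<.08)&(P[...,2]<.11)&(P[...,2]>.045)
    q=P[k]-t
    if len(q): print(n,len(q),"along",np.round(np.percentile(q[:,:2]@s,[0,5,50,95,100])*1e3,1),"across",np.round(np.percentile(q[:,:2]@p,[5,50,95])*1e3,1),"z",np.round(np.percentile(P[k][:,2],[5,95]),4))
    c=proj(n,(.505,.053,.08)).astype(int)
    save('c4%s.png'%n,cv2.resize(im[c[1]-40:c[1]+40,c[0]-53:c[0]+53],(800,600),interpolation=cv2.INTER_CUBIC)); print(c-[53,40])
E
```

```text
[224 201]
scene 118 along [10.  11.6 20.1 28.1 28.8] across [-3.8  6.7  9.2] z [0.058  0.0953]
[239 140]
```

View pics/c4scene.png

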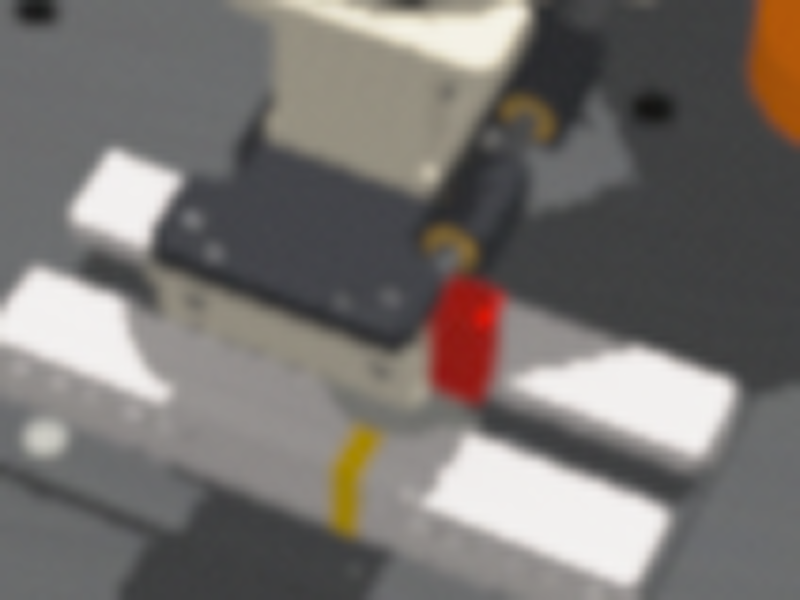

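The collar is on the rail: grey rim at (405,405), handle along the slot, mark at (360,430). Now twist about the stop axis, which is about 2 mm along tool x from the TCP.

Call:
{"name": "arm_command", "arguments": {
  "steps": [
    {"translation": [0,0.3,-0.7],"rotation": [0,0,-1.6],"claw": 0},
    {"translation": [0.1,0.6,-0.7],"rotation": [0,0,-3.2],"claw": 0},
    {"translation": [0.2,0.8,-0.7],"rotation": [0,0,-4.8],"claw": 0},
    {"translation": [0.3,1.1,-0.7],"rotation": [0,0,-6.4],"claw": 0},
    {"translation": [0.5,1.3,-0.7],"rotation": [0,0,-8],"claw": 0}
  ]
}}

```text
clock: 6.3
tool_pos: [0.5037, 0.0555, 0.0632]
orientation: [-179.9, 0.0, -63.3]
force: [-0.1, 0.6, -0.7]
opening: 0.0157
gripper_force: 30.0
```

Call:
{"name": "arm_command", "arguments": {
  "steps": [
    {"translation": [0,0.3,0],"rotation": [0,0,-1.6],"claw": 0},
    {"translation": [0.1,0.6,0],"rotation": [0,0,-3.2],"claw": 0},
    {"translation": [0.2,0.8,0],"rotation": [0,0,-4.8],"claw": 0},
    {"translation": [0.3,1.1,0],"rotation": [0,0,-6.4],"claw": 0},
    {"translation": [0.5,1.3,0],"rotation": [0,0,-8],"claw": 0}
  ]
}}

```text
clock: 6.8
tool_pos: [0.5025, 0.0545, 0.0631]
orientation: [-179.9, -0.0, -23.3]
force: [-1.1, 2.2, -0.7]
opening: 0.0157
gripper_force: 30.0
```

Call:
{"name": "arm_command", "arguments": {
  "steps": [
    {"translation": [0,0.2,0],"rotation": [0,0,-1],"claw": 0},
    {"translation": [0,0.4,0],"rotation": [0,0,-2],"claw": 0},
    {"translation": [0,0.4,0.5],"rotation": [0,0,-2],"claw": 0},
    {"translation": [0,0.4,0.7],"rotation": [0,0,-2],"claw": 0}
  ]
}}

```text
clock: 7.2
tool_pos: [0.5026, 0.0541, 0.063]
orientation: [-179.9, -0.1, -13.8]
force: [-3.5, 2.5, 7.6]
opening: 0.0152
gripper_force: 30.0
```

Call:
{"name": "arm_command", "arguments": {
  "steps": [
    {"translation": [0,0,-0.5],"rotation": [0,0,0],"claw": 45},
    {"translation": [0,0,-0.5],"rotation": [0,0,0],"claw": 45},
    {"translation": [0,0,-0.5],"rotation": [0,0,0],"claw": 45},
    {"translation": [0,0,-0.5],"rotation": [0,0,0],"claw": 45},
    {"translation": [0,0,-0.5],"rotation": [0,0,0],"claw": 45}
  ]
}}

```text
clock: 7.7
tool_pos: [0.502, 0.0535, 0.0625]
orientation: [180.0, 0.0, -13.7]
force: [0.0, 0.1, 0.2]
opening: 0.0441
gripper_force: 0.0
```

Call:
{"name": "arm_command", "arguments": {
  "steps": [
    {"translation": [0,0,-20],"rotation": [0,0,0],"claw": 45},
    {"translation": [0,0,-50],"rotation": [0,0,0],"claw": 45},
    {"translation": [0,0,-80],"rotation": [0,0,0],"claw": 45},
    {"translation": [0,0,-80],"rotation": [0,0,0],"claw": 45}
  ]
}}

```text
clock: 8.1
tool_pos: [0.5046, 0.0544, 0.1467]
orientation: [-179.8, -0.3, -13.6]
force: [0.5, 0.4, 0.5]
opening: 0.0447
gripper_force: 0.0
```

```bash
python3 - <<'E'
from h import *
plan(.479,-.3255,.15,-13.8)
E
```

```text
t [ 64.8 375.2  -4.3] r [-0.04 -0.07  0.03] now [0.5046 0.0544 0.1467] [-179.8   -0.3  -13.6] F [0.5 0.4 0.5] j [ 28.   7. -25.   0. -57.  48.] op 0.0447
```

Call:
{"name": "arm_command", "arguments": {
  "steps": [
    {"translation": [65,375,-5],"rotation": [0,0,0],"claw": 0},
    {"translation": [65,375,-5],"rotation": [0,0,0],"claw": 0},
    {"translation": [65,375,-5],"rotation": [0,0,0],"claw": 0},
    {"translation": [65,375,-5],"rotation": [0,0,0],"claw": 0},
    {"translation": [65,375,-5],"rotation": [0,0,0],"claw": 0}
  ]
}}

```text
clock: 8.6
tool_pos: [0.4847, -0.1976, 0.1457]
orientation: [-180.0, -0.0, -13.7]
force: [2.0, -0.2, 0.4]
opening: 0.0103
gripper_force: 0.0
```

```bash
python3 - <<'E'
from meas import *
plan(.479,-.3255,.12,-13.8)
for n in('top','scene'):
    im,d=snap(n); print(n,handle(n,im,d,.094,box=(230,140,340,290)))
    c=proj(n,(.505,.053,.06)).astype(int)
    save('c5%s.png'%n,cv2.resize(im[c[1]-50:c[1]+50,c[0]-66:c[0]+67],(400,300),interpolation=cv2.INTER_CUBIC))
cv2.imwrite('pics/c5.png',cv2.hconcat([cv2.imread('pics/c5top.png'),cv2.imread('pics/c5scene.png')]))
E
```

```text
t [ 24.6 125.6  25.7] r [-0.   -0.    0.03] now [ 0.4847 -0.1976  0.1457] [-180.    -0.   -13.7] F [ 2.  -0.2  0.4] j [ -1.   9. -23.  -0. -58.  77.] op 0.0103
top (72, array([0.489 , 0.0569], dtype=float32), array([0.4889, 0.0569]), array([0.0138, 0.0259]), 'long dir deg', 161.5)
scene (175, array([0.5117, 0.0555], dtype=float32), array([0.5113, 0.056 ]), array([0.0188, 0.0665]), 'long dir deg', 168.7)
```

View pics/c5.png

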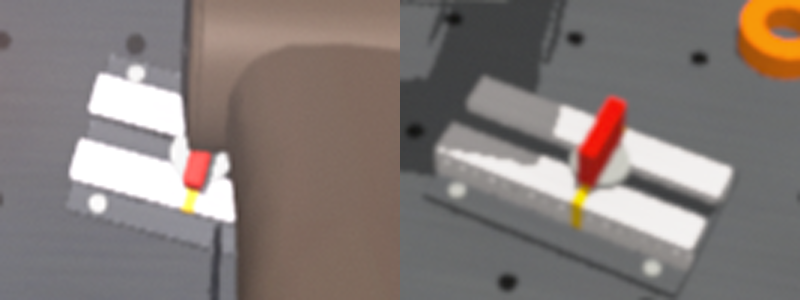

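Locked: the handle stands square across the slot at the yellow mark, in the scene crop at (605,140), with its direction 169° against the ideal 166°. Now the button.

Call:
{"name": "arm_command", "arguments": {
  "steps": [
    {"translation": [25,126,26],"rotation": [0,0,0],"claw": 0},
    {"translation": [25,126,26],"rotation": [0,0,0],"claw": 0},
    {"translation": [25,126,26],"rotation": [0,0,0],"claw": 0},
    {"translation": [25,126,26],"rotation": [0,0,0],"claw": 0},
    {"translation": [25,126,26],"rotation": [0,0,0],"claw": 0}
  ]
}}

```text
clock: 9.2
tool_pos: [0.4792, -0.3243, 0.1189]
orientation: [-180.0, 0.1, -13.8]
force: [-0.4, 1.2, 0.0]
opening: 0.0005
gripper_force: 0.0
```

```bash
python3 - <<'E'
from h import *
plan(.479,-.3255,.075,-13.8)
E
```

```text
t [ 0.2  1.2 43.9] r [-0.    0.02  0.  ] now [ 0.4792 -0.3243  0.1189] [-1.80e+02  1.00e-01 -1.38e+01] F [-0.4  1.2  0. ] j [-15.  15. -18.  -0. -56.  91.] op 0.0005
```

Call:
{"name": "arm_command", "arguments": {
  "steps": [
    {"translation": [0,0,20],"rotation": [0,0,0],"claw": 0},
    {"translation": [0,0,40],"rotation": [0,0,0],"claw": 0},
    {"translation": [0,0,47],"rotation": [0,0,0],"claw": 0},
    {"translation": [0,0,50],"rotation": [0,0,0],"claw": 0},
    {"translation": [0,0,52],"rotation": [0,0,0],"claw": 0}
  ]
}}

```text
clock: 9.7
tool_pos: [0.4804, -0.3237, 0.0685]
orientation: [180.0, -0.1, -13.6]
force: [0.7, 0.3, 0.7]
opening: 0.0007
gripper_force: 0.0
```

Call:
{"name": "arm_command", "arguments": {
  "steps": [
    {"translation": [0,0,1.5],"rotation": [0,0,0],"claw": 0},
    {"translation": [0,0,3],"rotation": [0,0,0],"claw": 0},
    {"translation": [0,0,3],"rotation": [0,0,0],"claw": 0}
  ]
}}

```text
clock: 10.0
tool_pos: [0.4799, -0.3242, 0.0652]
orientation: [180.0, -0.0, -13.7]
force: [0.6, 0.7, 0.1]
opening: 0.0002
gripper_force: 0.0
```

Call:
{"name": "arm_command", "arguments": {
  "steps": [
    {"translation": [0,0,1.5],"rotation": [0,0,0],"claw": 0},
    {"translation": [0,0,3],"rotation": [0,0,0],"claw": 0},
    {"translation": [0,0,4],"rotation": [0,0,0],"claw": 0},
    {"translation": [0,0,4],"rotation": [0,0,0],"claw": 0}
  ]
}}

```text
clock: 10.4
tool_pos: [0.4796, -0.3241, 0.0607]
orientation: [-180.0, 0.0, -13.7]
force: [-0.7, -1.3, 0.1]
opening: 0.0007
gripper_force: 0.0
```

No force where the button top should be (about 0.069), so I look before going on.

```bash
python3 - <<'E'
from h import *
o=ctrl.get_obs(); print(o["tool_pos"],o["force"])
z=np.load('/tmp/scene.npz'); a=z["im"]; b,d=snap("scene")
P0=cloud("scene",z["d"]);P1=cloud("scene",d)
for im,P in((a,P0),(b,P1)):
    k=(blob("",im,*GRN)>0)&(np.hypot(P[...,0]-.48,P[...,1]+.325)<.05); q=P[k]; print(len(q),np.round(np.percentile(q,[5,50,95],axis=0),4))
T=np.load('/tmp/top.npz');P=cloud("top",T["d"]);k=(blob("",T["im"],*GRN)>0)&(np.hypot(P[...,0]-.48,P[...,1]+.325)<.05);print(np.round(np.percentile(P[k],[5,25,50,75,95],axis=0),4))
c=[142,150]; f=lambda im:cv2.resize(im[c[1]-40:c[1]+40,c[0]-53:c[0]+53],(400,300),interpolation=cv2.INTER_CUBIC)
save('c6.png',np.hstack([f(a),f(b)]))
E
```

```text
[ 0.47958123 -0.3241137   0.06066962] [-0.73412697 -1.27731479  0.08716313]
212 [[ 0.4596 -0.3457  0.0548]
 [ 0.4822 -0.3255  0.0674]
 [ 0.4967 -0.3085  0.071 ]]
165 [[ 0.4707 -0.3438  0.0563]
 [ 0.4868 -0.3226  0.0669]
 [ 0.4979 -0.3086  0.0703]]
[[ 0.4616 -0.3441  0.0614]
 [ 0.4701 -0.3356  0.0669]
 [ 0.4776 -0.3268  0.0687]
 [ 0.4864 -0.3187  0.0707]
 [ 0.4942 -0.3106  0.0728]]
```

View pics/c6.png

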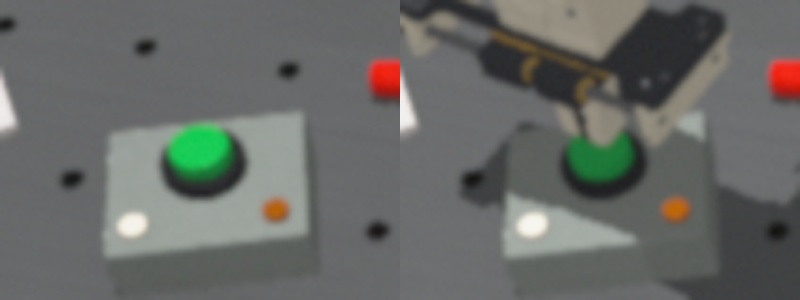

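```bash
python3 - <<'E'
from h import *
o=ctrl.get_obs(); p=proj("scene",o["tool_pos"]); print(p,"crop",400+(p[0]-89)*400/106,(p[1]-110)*300/80)
for z in(.06,.065,.07): q=proj("scene",(.479,-.3255,z)); print(z,400+(q[0]-89)*400/106,(q[1]-110)*300/80)
E
```

```text
[143.08314353 151.50506053] crop 604.087334094189 155.64397698545665
0.06 602.7621618065104 155.34769779446492
0.065 600.9762859071877 150.2079493484449
0.07 599.1777409471156 145.03173936255885
```

Call:
{"name": "arm_command", "arguments": {
  "steps": [
    {"translation": [0,0,1],"rotation": [0,0,0],"claw": 0},
    {"translation": [0,0,2],"rotation": [0,0,0],"claw": 0},
    {"translation": [0,0,2],"rotation": [0,0,0],"claw": 0}
  ]
}}

```text
clock: 10.75
tool_pos: [0.4796, -0.3241, 0.0587]
orientation: [-180.0, 0.0, -13.7]
force: [-0.7, -0.0, 0.1]
opening: 0.0002
gripper_force: 0.0
```

Call:
{"name": "arm_command", "arguments": {
  "steps": [
    {"translation": [0,0,1],"rotation": [0,0,0],"claw": 0},
    {"translation": [0,0,2],"rotation": [0,0,0],"claw": 0},
    {"translation": [0,0,3],"rotation": [0,0,0],"claw": 0},
    {"translation": [0,0,3],"rotation": [0,0,0],"claw": 0}
  ]
}}

```text
clock: 11.15
tool_pos: [0.4796, -0.3241, 0.0557]
orientation: [-180.0, 0.0, -13.7]
force: [0.8, -0.2, -0.1]
opening: 0.0002
gripper_force: 0.0
```

```bash
python3 - <<'E'
from h import *
o=ctrl.get_obs(); print(o["tool_pos"],o["force"],o["moment"],o["tau"])
for i in range(1):
    im,d=snap("top"); P=cloud("top",d); k=(blob("",im,*GRN)>0)&(np.hypot(P[...,0]-.48,P[...,1]+.325)<.05); print(k.sum())
b,d=snap("scene"); save('c7.png',cv2.resize(b[110:190,89:195],(800,600),interpolation=cv2.INTER_CUBIC))
E
```

```text
[ 0.4796323  -0.32408813  0.05569966] [ 0.83846905 -0.23499712 -0.07788933] [-0.00896273 -0.0388061   0.00091382] [ 6.65407119e-03 -5.07167745e+01  2.34111232e+01  5.48288316e+00
  1.14735297e-01 -7.69050530e-05]
0
```

View pics/c7.png

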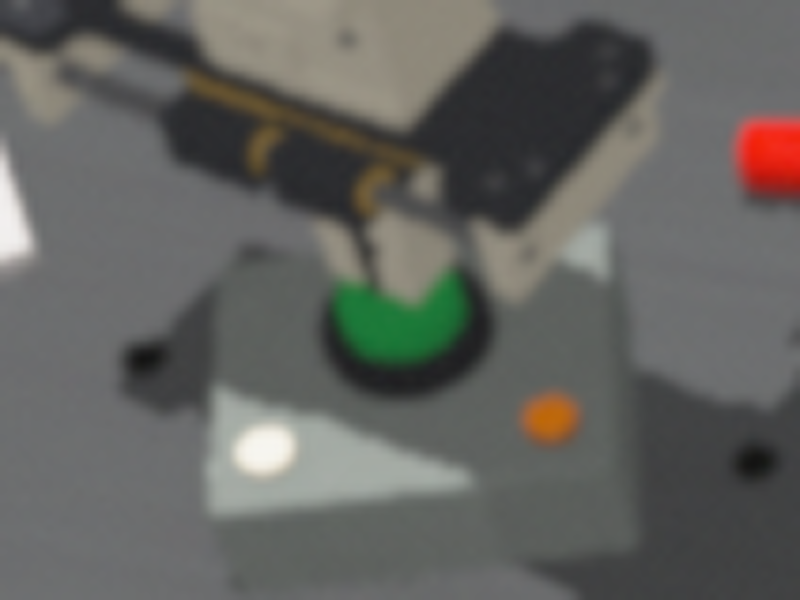

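```bash
python3 - <<'E'
from h import *
z=np.load('/tmp/scene.npz'); a,da=z["im"],z["d"]; b,db=snap("scene")
A=cloud("scene",da);B=cloud("scene",db)
for v in range(136,166):
    s=slice(140,146)
    print(v,a[v,142],np.round(np.median(A[v,s],0)*1e3,1),"|",b[v,142],np.round(np.median(B[v,s],0)*1e3,1))
E
```

```text
136 [103 105 105] [ 378.  -380.8   -1.1] | [78 78 78] [ 519.  -287.2  164. ]
137 [103 104 105] [ 382.7 -379.7   -0.4] | [82 81 80] [ 519.6 -284.5  161.9]
138 [103 104 105] [ 385.4 -378.    -1.2] | [100  98  93] [ 521.5 -284.6  161. ]
139 [103 103 104] [ 388.7 -377.1   -1.3] | [124 120 110] [ 508.2 -294.7  141.4]
140 [103 105 105] [ 392.6 -374.6   -1.5] | [139 133 121] [ 494.  -306.2  120.7]
141 [106 114 109] [ 396.3 -372.9   -0.7] | [143 137 125] [ 492.  -307.6  114.3]
142 [107 144 115] [ 399.7 -371.9   -1.2] | [144 138 125] [ 493.7 -307.2  112.8]
143 [ 90 181 109] [ 439.7 -344.6   44.7] | [145 139 126] [ 494.1 -308.4  109.7]
144 [ 51 201  92] [ 463.9 -331.    69. ] | [144 139 125] [ 491.9 -309.2  102.7]
145 [ 20 205  84] [ 467.  -328.5   69.4] | [144 138 125] [ 493.3 -309.5  100.7]
146 [ 18 205  83] [ 468.2 -329.2   67.4] | [146 141 128] [ 493.2 -310.9   97.9]
147 [ 22 205  85] [ 472.  -326.9   68.5] | [147 142 129] [ 493.  -311.3   93.9]
148 [ 22 205  86] [ 475.6 -323.5   69.5] | [143 141 125] [ 492.4 -311.7   90. ]
149 [ 22 205  87] [ 477.7 -324.9   67.9] | [122 136 110] [ 492.4 -
[... 548 characters left out ...]
5] [ 496.2 -318.4   64. ]
157 [34 97 51] [ 496.1 -319.2   59.6] | [30 96 50] [ 496.5 -319.1   60.1]
158 [40 70 49] [ 496.3 -320.3   56.6] | [34 67 44] [ 496.7 -320.8   56.1]
159 [44 50 48] [ 499.9 -318.3   57.2] | [34 41 38] [ 499.7 -319.1   56.5]
160 [40 42 43] [ 503.1 -317.4   57.2] | [34 35 35] [ 501.6 -318.7   55.1]
161 [40 40 41] [ 503.8 -317.8   53.9] | [32 34 35] [ 503.  -317.1   52.7]
162 [66 68 66] [ 504.3 -318.4   50.5] | [46 47 47] [ 503.6 -319.4   50.3]
163 [117 121 117] [ 504.3 -319.1   46.3] | [74 75 74] [ 503.8 -319.7   46.9]
164 [149 155 150] [ 506.1 -318.6   44.8] | [90 94 91] [ 505.3 -319.8   44.2]
165 [158 164 158] [ 508.6 -318.4   44.8] | [93 98 95] [ 508.2 -318.6   44. ]
```

The depth check shows the shut fingertips at about z 0.083 and the button top at 0.0685, not yet touched. I go on down, slowly, watching the force.

Call:
{"name": "arm_command", "arguments": {
  "steps": [
    {"translation": [0,0,2],"rotation": [0,0,0],"claw": 0},
    {"translation": [0,0,4],"rotation": [0,0,0],"claw": 0},
    {"translation": [0,0,6],"rotation": [0,0,0],"claw": 0},
    {"translation": [0,0,8],"rotation": [0,0,0],"claw": 0},
    {"translation": [0,0,8],"rotation": [0,0,0],"claw": 0}
  ]
}}

```text
clock: 11.8
tool_pos: [0.4795, -0.324, 0.0475]
orientation: [-180.0, 0.0, -13.7]
force: [-0.7, 0.0, 0.1]
opening: 0.0005
gripper_force: 0.0
```

```bash
cat > col.py <<'E'
from h import *
o=ctrl.get_obs(); print(o["tool_pos"],o["force"],o["opening"])
b,db=snap("scene"); B=cloud("scene",db); g=blob("",b,*GRN)>0
k=(np.hypot(B[...,0]-.48,B[...,1]+.325)<.04)
q=B[k&g]; print("green z",np.round(np.percentile(q[:,2],[50,75,95]),4))
for v in range(146,160,1): print(v,b[v,143],np.round(np.median(B[v,141:146],0)*1e3,1))
E
python3 col.py
```

```text
[ 0.47950774 -0.32403123  0.04746477] [-0.65530939  0.00480047  0.11904965] 0.0005372915254993927
green z [0.0659 0.0681 0.07  ]
146 [143 139 125] [ 493.  -309.1   96.9]
147 [142 137 124] [ 493.5 -308.9   95.8]
148 [143 138 125] [ 493.5 -311.5   90.5]
149 [145 140 126] [ 494.  -310.8   87.6]
150 [144 140 126] [ 493.7 -313.    84.4]
151 [133 138 118] [ 492.  -313.7   79.5]
152 [102 130  96] [ 492.5 -315.4   75.6]
153 [ 56 123  67] [ 491.1 -317.8   68.9]
154 [ 28 120  55] [ 493.2 -317.2   67.8]
155 [ 26 117  55] [ 495.2 -316.7   66.9]
156 [ 28 112  54] [ 495.7 -316.8   63. ]
157 [29 93 48] [ 495.3 -319.4   58.8]
158 [34 63 43] [ 496.6 -318.6   56.4]
159 [34 40 37] [ 500.3 -317.3   57.2]
```

Call:
{"name": "arm_command", "arguments": {
  "steps": [
    {"translation": [0,0,2],"rotation": [0,0,0],"claw": 0},
    {"translation": [0,0,4],"rotation": [0,0,0],"claw": 0},
    {"translation": [0,0,6],"rotation": [0,0,0],"claw": 0},
    {"translation": [0,0,8],"rotation": [0,0,0],"claw": 0},
    {"translation": [0,0,8],"rotation": [0,0,0],"claw": 0}
  ]
}}

```text
clock: 12.35
tool_pos: [0.4799, -0.3242, 0.0398]
orientation: [180.0, -0.0, -13.7]
force: [-0.3, 0.5, 2.9]
opening: 0.0006
gripper_force: 1.6
```

Contact at 2.9 N. Press on.

Call:
{"name": "arm_command", "arguments": {
  "steps": [
    {"translation": [0,0,1.5],"rotation": [0,0,0],"claw": 0},
    {"translation": [0,0,3],"rotation": [0,0,0],"claw": 0},
    {"translation": [0,0,4],"rotation": [0,0,0],"claw": 0},
    {"translation": [0,0,5],"rotation": [0,0,0],"claw": 0},
    {"translation": [0,0,5],"rotation": [0,0,0],"claw": 0}
  ]
}}

```text
clock: 12.85
tool_pos: [0.48, -0.3242, 0.0362]
orientation: [180.0, -0.0, -13.6]
force: [-3.2, 4.3, 15.3]
opening: 0.0002
gripper_force: 7.6
```

It has bottomed: 15 N, well over the spring's 5 N, about 8 mm after contact. Release and retreat.

Call:
{"name": "arm_command", "arguments": {
  "steps": [
    {"translation": [0,0,0.5],"rotation": [0,0,0],"claw": 0},
    {"translation": [0,0,0.5],"rotation": [0,0,0],"claw": 0},
    {"translation": [0,0,-10],"rotation": [0,0,0],"claw": 0},
    {"translation": [0,0,-50],"rotation": [0,0,0],"claw": 0},
    {"translation": [0,0,-100],"rotation": [0,0,0],"claw": 0}
  ]
}}

```text
clock: 13.35
tool_pos: [0.4779, -0.3234, 0.1337]
orientation: [-180.0, 0.3, -13.7]
force: [1.7, 0.2, -0.2]
opening: 0.0001
gripper_force: 0.0
```

Call:
{"name": "arm_command", "arguments": {
  "steps": [
    {"translation": [0,0,-30],"rotation": [0,0,0],"claw": 0},
    {"translation": [0,0,-30],"rotation": [0,0,0],"claw": 0},
    {"translation": [0,0,-30],"rotation": [0,0,0],"claw": 0},
    {"translation": [0,0,-30],"rotation": [0,0,0],"claw": 0}
  ]
}}

```text
clock: 13.75
tool_pos: [0.4789, -0.3237, 0.1636]
orientation: [-180.0, 0.1, -13.7]
force: [-0.0, -0.1, 0.6]
opening: 0.0004
gripper_force: 0.0
```

```bash
python3 - <<'E'
from meas import *
n="scene"; im,d=snap(n); print(handle(n,im,d,.094,box=(230,140,340,290)))
P=cloud(n,d); g=(blob("",im,*GRN)>0)&(np.hypot(P[...,0]-.48,P[...,1]+.325)<.04); print("green z",np.percentile(P[g][:,2],[50,75,95]))
o=ctrl.get_obs(); print(o["clock"],o["tool_pos"],o["force"],np.abs(o["qvel"]).max())
f=lambda c:cv2.resize(im[c[1]-50:c[1]+50,c[0]-66:c[0]+67],(400,300),interpolation=cv2.INTER_CUBIC)
save("c8.png",np.hstack([f([142,150]),f([292,183])]))
E
```

```text
(174, array([0.5116, 0.0556], dtype=float32), array([0.5113, 0.0561]), array([0.019 , 0.0665]), 'long dir deg', 169.0)
green z [0.06773905 0.06964367 0.07119064]
13.8 [ 0.47886601 -0.32378955  0.1634254 ] [ 0.08380121  0.33509348 -0.51137207] 0.36258660520095665
```

View pics/c8.png

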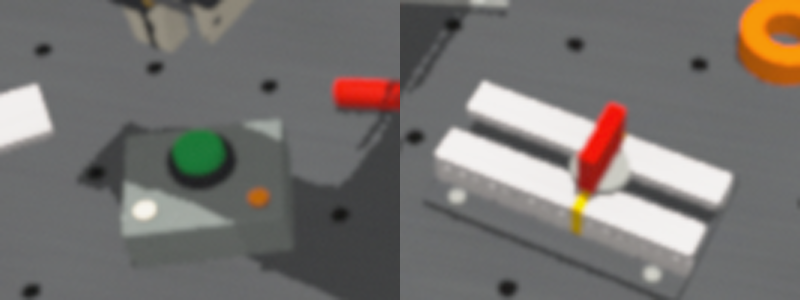

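The button is up again at (198,150), and the stop stands upright and square at the mark at (605,145), clear of the gripper. I hand in.

```bash
python3 -c "
from plant import ctrl
print(ctrl.close_job())"
```

```text
the job is handed in; nothing more can be done
None
```

The stop is in the slot at the yellow mark, twisted square and locked. After that I pressed the start button fully (15 N against its 5 N spring) and it came back up. The job was handed in at about 14 s, and the hand-in call returned no verdict.

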